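Inspect an eyelet-press sleeve under the loupe

TASK

Check the brass eyelet-press sleeve on the boot line's inspection bench: first slide it over the pin of the blue gauge until it sits fully down on the base, and let go of it. Then pick up the loupe by its handle and hold it level over the sleeve, with the lens centred above the sleeve and at the height marked by the yellow collar on the gauge's staff, touching nothing else with it; leave the collar's setting, boot, jar and brush alone. Finish while still holding the loupe there, steady: do not put it down.

Things in the scene. Friction and masses are not known exactly. Their poses are not given: they have to be found in the camera images.
- sleeve: Brass sleeve (tube) standing upright on the bench, loose: outer diameter 36, bore 17, height 35 mm, 0.2 kg. Origin at the centre of its lower end, z up along its axis.
- gauge: Blue gauge stand, fixed to the bench: base plate 185 x 80 x 15 mm, with a steel pin and a thin staff. Origin on the underside, directly below the pin's axis; z up. The plate runs from x = -45 to x = +140 mm, y from -40 to +40 mm. The staff (10 mm diameter, its top 186 mm above the bench) stands at x = +115 mm, y = 0. Keep handle and gripper off that side.
- gauge_seat (a point): Centre of the pin at the top face of the base plate (15 mm above the bench), where the sleeve's lower end comes to rest. The steel pin is 14 mm in diameter and 30 mm tall from here, its top 8 mm tapering to 7 mm.
- collar (a joint): Height setting of the yellow collar on the staff, in m: 0 lowest (collar centre 105 mm above the bench), 0.05 highest (155 mm). Already set, held by friction; not to be moved.
- collar_mark (a point): Centre of the yellow collar on the staff (32 mm diameter, 12 mm thick, with a yellow pointer that reaches 35 mm from the staff's axis towards the pin, the pointer at the same height). Its height is the focal height for the middle of the lens.
- loupe: Loupe, loose, 0.12 kg, flat on the wooden rest, underside 30 mm above the bench: round steel-framed lens, 68 mm diameter, 10 mm thick; straight black handle 14 mm wide and tall. Origin on the underside below the grip point; x along the handle to the lens, z up, square to the lens. Handle from x = -64 to +36 mm, then a thin neck; lens centre at x = +90 mm.
- loupe_lens (a point): Centre of the lens, at the middle of its thickness (5 mm above the loupe's underside).
- loupe_grip (a point): Grip point in the middle of the handle, 7 mm above the loupe's underside, near the balance point: pinch across the handle (along the loupe's y) from above. The axes are the loupe's.
- rest: Low wooden rest, fixed to the bench: base plate 200 x 76 x 6 mm with two flat blocks, 50 and 76 mm wide, tops 30 mm above the bench, on which the loupe lies (no clips). Same x and y axes as the loupe at the start; blocks at x = -61 to -43 mm and x = +52 to +128 mm; under the grip point there is 24 mm of free air over the plate.
- boot: Tan work boot standing on the bench, loose, 0.8 kg: 270 x 90 mm, 186 mm tall. Origin at the centre of its underside, toe to -x. Bystander.
- jar: Small closed jar with a red cap, 56 mm diameter, 60 mm tall, loose. Origin at the centre of its underside. Bystander.
- brush: Hand brush lying on the bench, about 200 mm long, along its x axis, loose. Bystander.
Mind the look-alikes: they are no part of the job. Of the things that look like the rest, the larger one is meant.

How it is judged (in metres and radians):
On the way, in this order (a step that is already met when the one before it is completed fails the run):
1. the sleeve sits fully down on the gauge's pin, released, with the loupe still on its rest (horizontal distance between sleeve and gauge_seat below 0.004 m and z of sleeve in the frame of gauge_seat between -0.003 and 0.003 m and angle between sleeve's own z axis and vertical below 0.08 rad and contact force between the fingers and sleeve below 0.05 N and height (world z) of loupe_lens below 0.05 m), for 0.2 s.
2. the loupe is lifted clear of its rest in the gripper (height (world z) of loupe_lens above 0.06 m and contact force between the fingers and loupe above 1 N and contact force between loupe and rest below 0.05 N), for 0.1 s.
At the end, for the whole second after the job is handed in: The loupe is held still in the gripper alone, its lens centre within 10 mm of the sleeve's axis and within 6 mm of the collar's height, level within 0.1 rad, touching nothing but the gripper; the sleeve is still upright and fully down on the gauge (within 3 mm of the seat in height, 4 mm sideways) (horizontal distance between sleeve and gauge_seat below 0.004 m and z of sleeve in the frame of gauge_seat between -0.003 and 0.003 m and angle between sleeve's own z axis and vertical below 0.08 rad and z of loupe_lens in the frame of collar_mark between -0.006 and 0.006 m and horizontal distance between loupe_lens and sleeve below 0.01 m and angle between loupe's own z axis and vertical below 0.1 rad and contact force between the fingers and loupe above 1 N and contact force between each of the fingers, loupe and sleeve below 0.05 N and linear speed of loupe below 0.02 m/s and angular speed of loupe below 0.15 rad/s and contact force between loupe and gauge below 0.05 N and contact force between loupe and rest below 0.05 N and contact force between loupe and boot below 0.05 N and contact force between loupe and jar below 0.05 N and contact force between loupe and brush below 0.05 N); the arm keeps its last pose, push and grip.
It fails at once if the boot is disturbed (moved more than 20 mm) (distance of boot from where it was at the start of the episode above 0.02 m).
It fails at once if the jar is disturbed (moved more than 20 mm) (distance of jar from where it was at the start of the episode above 0.02 m).
It fails at once if the brush is disturbed (moved more than 20 mm) (distance of brush from where it was at the start of the episode above 0.02 m).
It fails at once if the collar's setting is changed by more than 4 mm (distance of collar_mark from where it was at the start of the episode above 0.004 m).
It also fails if it takes over 59 s, if anything falls off the work surface, if the arm or the gripper's body presses on something with over 40 N, if the wrist force passes 120 N, or if a joint passes its speed limit or range.

ROBOT

A 6-joint arm with a two-finger parallel gripper is mounted at the origin on the work surface. World frame = base frame: x ahead of the robot, y to its left, z up, the work surface at z = 0. Lengths are in mm, angles in rad, forces in N, time in s.
With the tool pointing down it reaches from about 225 to 875 mm from the base axis. Payload 3.4 kg.
Tool frame: the origin (TCP) lies midway between the tips of the shut fingers; the grasp point (between the pads) lies 19 mm behind it (arm.grip_depth is the distance from the TCP to the grasp point, in mm); z points along the fingers, y is the line along which they close (so a half turn about z gives the same grasp; the last joint's range is limited). The gripper opens to 85 mm and grips with 20 to 120 N. Pads are 22 mm wide; open, the fingers measure 114 mm over their backs; the gripper's body (76 mm by 85 mm) begins 54 mm behind the grasp point. The pads swing forward as they close: fully open they stand 13 mm farther back than shut.
Start: joints at [-1.335, 0.276, 1.505, -0, 1.361, -0.121], TCP at [200.835, -538.821, 231.328] pointing down, gripper open.
Joint ranges: [-2.89, 2.89], [-0.75, 2.08], [0.22, 2.7], [-1.18, 4.32], [0.11, 2.71], [-2.7, 2.7]. Speed limits (rad/s): [2.57, 2.57, 3.14, 3.14, 3.14, 3.14].

INTERFACE

Orientations are given as a rotation vector (axis times angle).
In Python, from plant import arm gives the robot as it stands.
- The arm moves only by the shell command python3 -m handwheel 'ROWS' [FORCE]. ROWS is JSON, a list of rows, each an object with "hand": the opening, from 0 (shut) to 1 (fully open); "linear": the shift along the tool's x, y, z in cm, a list of three; "twist": the turn about the tool's z in degrees. A call has 1 to 12 rows; each row is the pose to reach, as a shift and turn from the pose commanded when the call began, along the tool's axes at that moment; what a row does not reach only later rows make up. A row lasts 1/10 s, in which the tool goes at most 50 mm and 8.59 degrees, less where a joint would pass 70% of its speed; a pose out of reach is approached as far as the arm can. A call with a gripper value outside its range is refused whole. The fingers move at their own pace and stop on an object; FORCE is the grip in N (left out, the last holds). Time passes only in rows, so rows that repeat a pose let the fingers close. It gives the time, the measured TCP pose, the force, the opening and the grip force at its end, in the units of the state.
- arm.get_obs(): the state, without advancing time (a new reading comes with each control period).
- arm.get_image(name): name is "scene" or "side" or "wrist"; returns a dict with "pixels" (480x640x3 uint8, red, green, blue), "fx", "fy", "cx", "cy" (pixels), "R" (3x3) and "t" (3): a world point X has camera coordinates R X + t. Camera axes: x right, y down, z forward; pixel columns grow to the right and rows downward; lengths in mm; the calibration is good to about 2 mm. A picture is of the moment at which its call begins. There is no depth.
- arm.hand_in(): hands the job in; it is judged then, once.
Trained networks look in the newest picture that a camera, given by its name, has taken for a name from the list of things; names that differ only in an ending like _2 or _b are one class to them, and where a whole thing is asked for, a point or a joint stands for the part that bears it (a point fixed in the world has none). Each returns a list of dicts, best first, with "confidence" (0 to 1); they miss things now and then, are a little off and sometimes report something else, mostly with a low value. They report only what shows in the picture. A call takes as long as a camera call. They do not tell look-alikes from the thing itself.
- arm.boxes_of(name, camera): "position" ([x, y, z] in mm, in the coordinates of the camera as it stood for that picture, good to about 4 mm: the middle of the surface that is visible of it).
The state is a dict: "clock": time; "joint_pos": joint angles; "qd": joint speeds; "effort": joint torques, N m; "ee_pos": TCP position; "tcp_rot": TCP orientation; "wrist_force": force on the tool from outside, world axes, zero at the start; "ft_torque": the same for the moment, N m; "grip_width": opening from 0.0 (shut) to 1.0 (fully open); "finger_force": force on a finger pad.
Only numpy, scipy, OpenCV 4.12 (cv2) and the standard library are available. Lean on these libraries where they do the work, as an engineer would, in place of code of your own. Each camera call takes 0.05 s, during which the arm holds its last target. There are 200 camera calls.

## Working session

There is one attempt and no reset: what is moved stays moved. The work goes in short steps, Python scripts to look and compute and a shell command to move; the robot and the scene stay as the last step left them, time stands still between calls to the robot, and variables do not carry over. Pictures are saved under pics/ and viewed, at most 10 in all, crops included, and the job is handed in when it is done.

```bash
mkdir -p pics; ls; python3 - <<'E'
from plant import arm
import cv2,numpy as np
for c in ("scene","side"):
    im=arm.get_image(c)
    cv2.imwrite(f"pics/{c}0.png",im["pixels"][:,:,::-1])
    R=np.array(im["R"]);t=np.array(im["t"])
    print(c,im["fx"],im["cx"],im["cy"],"pos",-R.T@t)
    for n in ("sleeve","gauge","collar_mark","loupe","loupe_lens","rest","boot","jar","brush"):
        for d in arm.boxes_of(n,c):
            print(n,round(d["confidence"],2),np.round(R.T@(np.array(d["position"])-t)))
print(arm.get_obs()["clock"],arm.get_obs()["tcp_rot"])
E
```

```text
pics
scene 530.4542983901738 322.51970616670303 239.96183345694163 pos [1008.3717548  -609.09621554 1182.32324463]
sleeve 0.69 [ 442. -249.   34.]
gauge 0.73 [588.  15.  16.]
gauge 0.73 [640.  21. 141.]
collar_mark 0.47 [571. 344.  42.]
collar_mark 0.44 [641.  21. 144.]
loupe 0.69 [571. 341.  39.]
loupe_lens 0.64 [572. 336.  42.]
rest 0.77 [527. 330.  11.]
rest 0.69 [ 442. -246.   34.]
rest 0.6 [756. 333.  10.]
rest 0.54 [575. 336.  39.]
boot 0.57 [ 625. -521.   92.]
boot 0.23 [756. 125.  20.]
jar 0.91 [ 643. -284.   67.]
brush 0.87 [753. 126.  19.]
side 476.8404568340235 317.962059825376 232.64950368405204 pos [ 339.42957998 -780.78045892  782.42720554]
sleeve 0.81 [ 433. -260.   33.]
sleeve 0.49 [634.  15. 137.]
gauge 0.67 [579.   5.  17.]
collar_mark 0.68 [628.  14. 139.]
loupe 0.6 [562. 341.  36.]
loupe_lens 0.78 [558. 336.  39.]
rest 0.94 [761. 329.  12.]
rest 0.69 [558. 339.  41.]
rest 0.59 [520. 322.   3.]
boot 0.75 [ 579. -532.   94.]
jar 0.68 [518. 321.   6.]
jar 0.64 [ 628. -292.   50.]
brush 0.57 [750. 121.  15.]
1.0 [3.09160114e+00 5.57499867e-01 2.84443795e-05]
```

View pics/scene0.png

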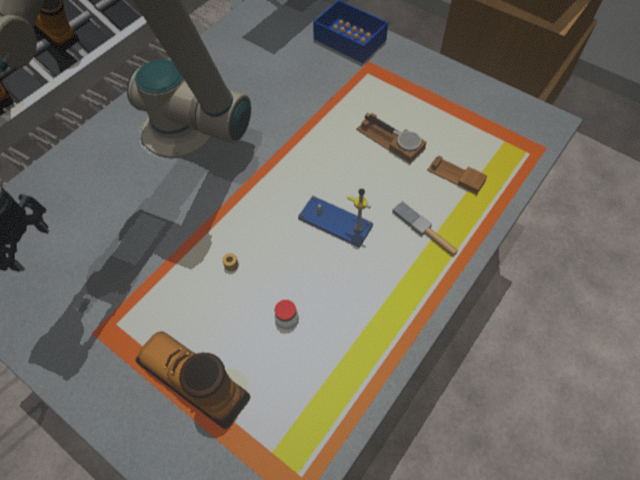

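View pics/side0.png

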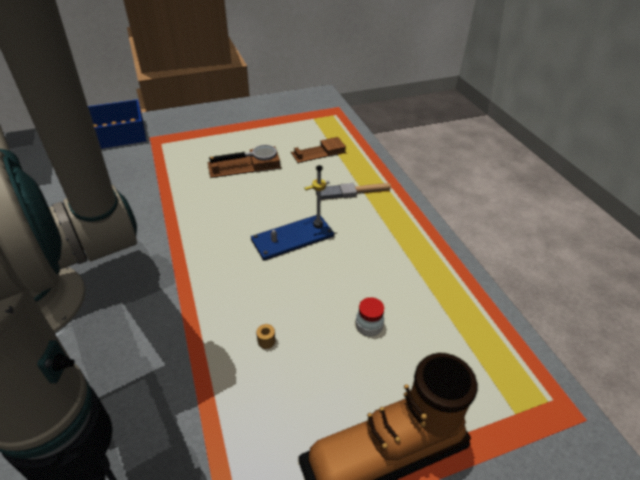

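Scene: sleeve at (230,262), pin at (320,207), staff and collar at (359,201), loupe handle from (378,122) with lens at (410,141) on the larger rest. The smaller rest at (458,173) is the look-alike. Side: sleeve (266,335), pin (275,233), collar (317,186), lens (264,153).

I'll write helpers, then find the wrist camera's offset.

```bash
cat > h.py <<'E'
from plant import arm
import cv2,numpy as np
from scipy.spatial.transform import Rotation as Ro
def shot(c,name=None):
    im=arm.get_image(c)
    if name: cv2.imwrite(f"pics/{name}.png",im["pixels"][:,:,::-1])
    im["R"]=np.array(im["R"]);im["t"]=np.array(im["t"]);return im
def P(im): 
    K=np.array([[im["fx"],0,im["cx"]],[0,im["fy"],im["cy"]],[0,0,1]]);return K@np.c_[im["R"],im["t"]]
def proj(im,X):
    q=P(im)@np.r_[X,1];return q[:2]/q[2]
def tri(obs):
    A=[]
    for im,(u,v) in obs:
        p=P(im);A+=[u*p[2]-p[0],v*p[2]-p[1]]
    X=np.linalg.svd(np.array([a/np.linalg.norm(a[:3]) for a in A]))[2][-1];return X[:3]/X[3]
def onz(im,uv,z):
    d=im["R"].T@np.array([(uv[0]-im["cx"])/im["fx"],(uv[1]-im["cy"])/im["fy"],1]);c=-im["R"].T@im["t"]
    return c+d*(z-c[2])/d[2]
def tool():
    o=arm.get_obs();return np.array(o["ee_pos"]),Ro.from_rotvec(o["tcp_rot"]).as_matrix()
def go(X):  # tool-frame shift in cm to reach X
    p,R=tool();return np.round(R.T@(np.array(X)-p)/10,2)
E
python3 - <<'E'
from h import *
im=shot("wrist"); p,R=tool()
print("cam pos in tool",R.T@(-im["R"].T@im["t"]-p)); print("cam axes in tool\n",np.round(R.T@im["R"].T,3)); print(im["fx"],im["cx"],im["cy"])
print("sleeve",go([437,-254,230]), "tool x yaw deg",np.degrees(np.arctan2(R[1,0],R[0,0])))
S=shot("scene");D=shot("side")
for n,a,b in (("sleeve",(230,258),(266,330)),("pintop",(320,206),(275,230)),("staff top",(361,191),(319,168)),("collar",(359,202),(317,186)),("lens",(410,140),(264,153)),("handle end",(368,116),(212,158))):
    print(n,tri([(S,a),(D,b)]).round())
E
```

```text
cam pos in tool [  76.40607454    0.30343588 -142.06068257]
cam axes in tool
 [[ 0.001 -0.953 -0.302]
 [ 1.     0.001  0.   ]
 [-0.    -0.302  0.953]]
404.79732441263053 319.7456857212789 230.39423597789158
sleeve [ 32.08 -18.44   0.13] tool x yaw deg 20.444687325983434
sleeve [ 436. -245.   35.]
pintop [525.   6.  45.]
staff top [635.  22. 182.]
collar [632.  23. 133.]
lens [588. 350.  26.]
handle end [444. 348.  39.]
```

```bash
python3 -m handwheel '[{"hand":1,"linear":[4,-2,0],"twist":-8},{"hand":1,"linear":[8,-4.5,0],"twist":-16},{"hand":1,"linear":[12,-7,0],"twist":-24},{"hand":1,"linear":[16,-9.5,0],"twist":-32},{"hand":1,"linear":[20,-12,0],"twist":-40},{"hand":1,"linear":[24,-14,0],"twist":-48},{"hand":1,"linear":[28,-16,0],"twist":-56},{"hand":1,"linear":[32,-18.4,0],"twist":-64},{"hand":1,"linear":[32,-18.4,0],"twist":-70},{"hand":1,"linear":[32,-18.4,0],"twist":-70},{"hand":1,"linear":[32,-18.4,0],"twist":-70}]' 40
python3 - <<'E'
from h import *
im=shot("wrist","w1"); p,R=tool();print(p,np.degrees(np.arctan2(R[1,0],R[0,0])))
np.savez("w1",**im)
print(proj(im,[436,-247,35]))
for n in("sleeve","gauge"):
  for d in arm.boxes_of(n,"wrist"): print(n,d["confidence"],im["R"].T@(np.array(d["position"])-im["t"]))
E
```

```text
clock: 2.25
ee_pos: [436.3, -254.8, 231.3]
tcp_rot: [2.215, 2.228, -0.001]
wrist_force: [-1.7, 0.0, -0.6]
grip_width: 1.002
finger_force: 0.0
[ 436.04840383 -255.19820101  231.33774431] 90.28790698907284
[320.15340722 187.19939885]
sleeve 0.69 [ 436.64398225 -245.40511145   32.86264512]
```

View pics/w1.png

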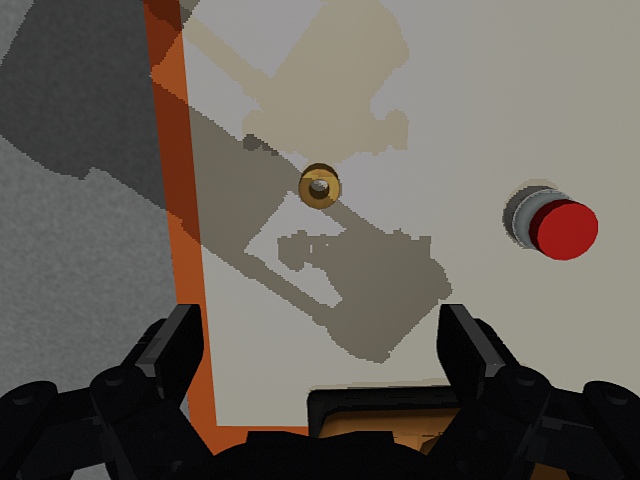

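Wrist view: sleeve top ring around (320,187), bore (319,186), jar at (560,225), boot at the bottom edge. Move closer for a second view.

```bash
python3 -m handwheel '[{"hand":1,"linear":[0.4,0,4],"twist":0},{"hand":1,"linear":[0.9,0,8],"twist":0},{"hand":1,"linear":[0.9,0,10],"twist":0},{"hand":1,"linear":[0.9,0,10],"twist":0},{"hand":1,"linear":[0.9,0,10],"twist":0}]'
python3 - <<'E'
from h import *
im=shot("wrist"); p,R=tool();print(p)
np.savez("w2",**im)
w1=dict(np.load("w1.npz"))
out=[]
for k,(m,c) in enumerate(((w1,(320,187)),(im,proj(im,[436,-246,30])))):
    r=30 if k==0 else 70
    x0,y0=int(c[0])-r,int(c[1])-r
    cr=m["pixels"][y0:y0+2*r,x0:x0+2*r]
    hsv=cv2.cvtColor(np.ascontiguousarray(cr),cv2.COLOR_RGB2HSV)
    mk=((hsv[...,1]>110)&(hsv[...,0]>10)&(hsv[...,0]<35)).astype(np.uint8)
    ys,xs=np.nonzero(mk);print(k,"bbox",xs.min()+x0,xs.max()+x0,ys.min()+y0,ys.max()+y0)
    out.append(cv2.resize(np.hstack([cr,cv2.cvtColor(mk*255,cv2.COLOR_GRAY2RGB)]),(760,380),interpolation=0)[:,:])
    # projected edges at hypothesised pose
cv2.imwrite("pics/s.png",cv2.resize(np.vstack(out),(600,600),interpolation=cv2.INTER_AREA)[:,:,::-1])
for m in(w1,im):
  for z in (35,0):
    q=np.array([proj(m,[436+18*np.cos(a),-246+18*np.sin(a),z]) for a in np.linspace(0,6.3,60)]);print(z,q.min(0),q.max(0))
E
```

```text
clock: 2.9
ee_pos: [436.4, -246.6, 131.7]
tcp_rot: [2.214, 2.228, -0.0]
wrist_force: [0.4, 0.1, 0.5]
grip_width: 0.994
finger_force: 0.0
[ 437.02623096 -246.93692186  132.51668166]
0 bbox 299 339 163 208
1 bbox 291 346 196 260
35 [298.93228147 164.75583498] [341.40426833 206.65405672]
0 [300.77001063 159.10344898] [339.47613259 197.50244692]
35 [290.88718148 202.737082  ] [349.03243801 258.1444914 ]
0 [294.24096434 190.66422416] [345.5515727  240.13912204]
```

View pics/s.png

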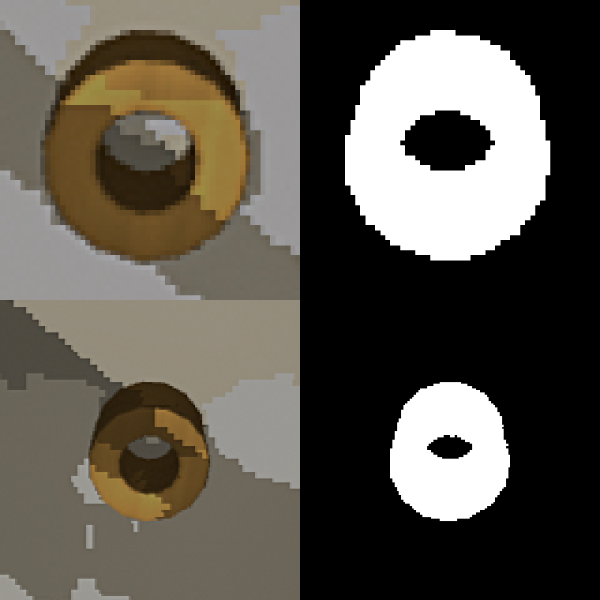

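```bash
python3 -m handwheel '[{"hand":1,"linear":[-0.1,-0.1,4],"twist":0},{"hand":1,"linear":[-0.1,-0.1,8],"twist":0},{"hand":1,"linear":[-0.1,-0.1,11],"twist":0},{"hand":1,"linear":[-0.1,-0.1,12.6],"twist":0},{"hand":1,"linear":[-0.1,-0.1,12.6],"twist":0},{"hand":0.3,"linear":[-0.1,-0.1,12.6],"twist":0},{"hand":0.0,"linear":[-0.1,-0.1,12.6],"twist":0},{"hand":0.0,"linear":[-0.1,-0.1,12.6],"twist":0},{"hand":0.0,"linear":[-0.1,-0.1,12.6],"twist":0},{"hand":0.0,"linear":[-0.1,-0.1,12.6],"twist":0},{"hand":0.0,"linear":[-0.1,-0.1,12.6],"twist":0},{"hand":0.0,"linear":[-0.1,-0.1,12.6],"twist":0}]' 40
```

```text
clock: 4.15
ee_pos: [436.1, -247.3, 6.8]
tcp_rot: [2.211, 2.228, 0.0]
wrist_force: [-1.3, 0.1, 6.9]
grip_width: 0.411
finger_force: 39.5
```

```bash
python3 -m handwheel '[{"hand":0,"linear":[0,0,-4],"twist":0},{"hand":0,"linear":[0,0,-8],"twist":0},{"hand":0,"linear":[3,2,-12],"twist":0},{"hand":0,"linear":[6,5,-12],"twist":0},{"hand":0,"linear":[10,8,-12],"twist":0},{"hand":0,"linear":[12.5,9,-12],"twist":0},{"hand":0,"linear":[12.5,9,-12],"twist":0},{"hand":0,"linear":[12.5,9,-12],"twist":0},{"hand":0,"linear":[12.5,9,-12],"twist":0}]'
python3 - <<'E'
from h import *
im=shot("wrist","w3"); np.savez("w3",**im); print(tool()[0],proj(im,[525,6,45]),proj(im,[632,23,133]))
E
python3 -m handwheel '[{"hand":0,"linear":[3,0,0],"twist":0},{"hand":0,"linear":[6,0,0],"twist":0},{"hand":0,"linear":[6,0,0],"twist":0},{"hand":0,"linear":[6,0,0],"twist":0},{"hand":0,"linear":[6,0,0],"twist":0}]'
python3 - <<'E'
from h import *
im=shot("wrist","w4"); np.savez("w4",**im); print(tool()[0],proj(im,[525,6,45]),proj(im,[632,23,133]))
a=cv2.imread("pics/w3.png")[:300,160:];b=cv2.imread("pics/w4.png")[:300,160:]
cv2.imwrite("pics/w34.png",np.vstack([a,b]))
E
```

```text
clock: 5.05
ee_pos: [523.7, -121.6, 125.2]
tcp_rot: [-2.213, -2.23, 0.001]
wrist_force: [0.0, 0.3, -1.8]
grip_width: 0.408
finger_force: 41.2
[ 523.73012937 -121.86875419  125.25167506] [325.83532159  -7.95344351] [ 733.50309407 -161.96155363]
clock: 5.6
ee_pos: [524.0, -62.3, 125.4]
tcp_rot: [2.213, 2.228, -0.001]
wrist_force: [0.8, 0.1, -1.7]
grip_width: 0.409
finger_force: 41.2
[524.01022848 -62.27122147 125.36462219] [323.67058334 118.73907264] [671.26150194  76.10469809]
```

View pics/w34.png

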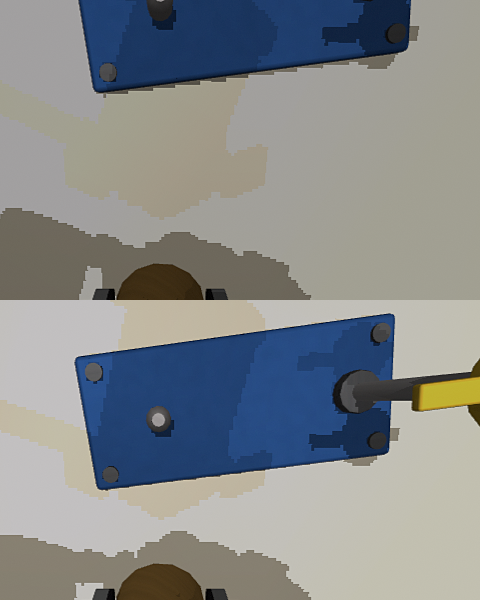

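w3 and w4 stacked: pin tip at (318,119) in w4, plate tilted about 8°, staff base at (518,91), pointer to the right, sleeve top held at the bottom (320,270+). One more view to triangulate the pin tip.

```bash
python3 -m handwheel '[{"hand":0,"linear":[2.5,0,0],"twist":0},{"hand":0,"linear":[2.5,0,0],"twist":0},{"hand":0,"linear":[2.5,0,0],"twist":0},{"hand":0,"linear":[2.5,0,0],"twist":0}]'
python3 - <<'E'
from h import *
im=shot("wrist","w5"); np.savez("w5",**im); p,R=tool();print(p)
obs=[]
for m in (dict(np.load("w4.npz")),im):
    c=proj(m,[522,5.5,45]); x0,y0=(c-14).astype(int)
    g=cv2.cvtColor(np.ascontiguousarray(m["pixels"][y0:y0+28,x0:x0+28]),cv2.COLOR_RGB2HSV)
    mk=((g[...,1]<60)&(g[...,2]>135)).astype(np.uint8)
    n,l,s,ct=cv2.connectedComponentsWithStats(mk); k=1+np.argmax(s[1:,4]); print(c,s[k],ct[k]+[x0,y0]); obs.append((m,ct[k]+[x0,y0]+0))
X=tri(obs);print("tip",X,[proj(m,X)-o for m,o in obs], [onz(m,o,45) for m,o in obs])
c=proj(im,X).astype(int);cr=im["pixels"][c[1]-80:c[1]+160,c[0]-120:c[0]+120]
cv2.imwrite("pics/w5c.png",cv2.resize(cr,(480,480),interpolation=0)[:,:,::-1])
E
```

```text
clock: 6.05
ee_pos: [523.9, -36.9, 125.3]
tcp_rot: [2.213, 2.229, -0.001]
wrist_force: [-0.2, -0.9, -2.5]
grip_width: 0.412
finger_force: 41.2
[523.90898273 -36.87002613 125.30984689]
[318.00390253 119.67176428] [  8   8  13  13 129] [317.93023256 119.28682171]
[317.88944051 167.5329642 ] [  9   8  13  13 118] [317.94915254 166.98305085]
tip [521.99258386   5.66014463  44.07670003] [array([ 6.73466399e-02, -1.71518995e-05]), array([-6.50385363e-02, -2.14401696e-05])] [array([521.95969611,   5.6967146 ,  45.        ]), array([522.03072222,   5.80208322,  45.        ])]
```

View pics/w5c.png

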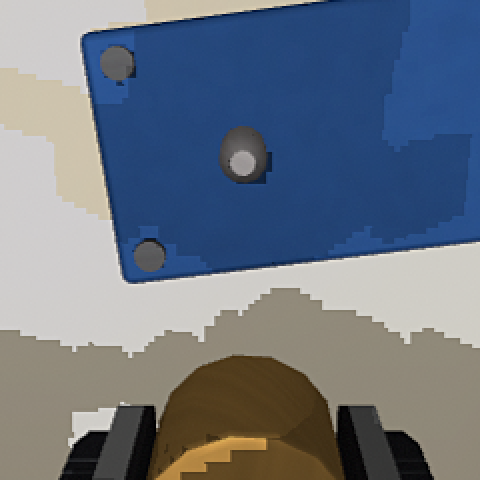

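```bash
python3 -m handwheel '[{"hand":0,"linear":[2,-0.05,0],"twist":0},{"hand":0,"linear":[4.28,-0.11,0],"twist":0},{"hand":0,"linear":[4.28,-0.11,0],"twist":0},{"hand":0,"linear":[4.28,-0.11,3],"twist":0},{"hand":0,"linear":[4.28,-0.11,6],"twist":0},{"hand":0,"linear":[4.28,-0.11,7],"twist":0},{"hand":0,"linear":[4.28,-0.11,7.5],"twist":0},{"hand":0,"linear":[4.28,-0.11,7.9],"twist":0},{"hand":0,"linear":[4.28,-0.11,8.3],"twist":0},{"hand":0,"linear":[4.28,-0.11,8.5],"twist":0},{"hand":0,"linear":[4.28,-0.11,8.5],"twist":0}]'
```

```text
clock: 7.2
ee_pos: [522.6, 6.7, 40.6]
tcp_rot: [2.212, 2.23, 0.001]
wrist_force: [1.0, -0.3, -2.5]
grip_width: 0.407
finger_force: 41.1
```

```bash
python3 -m handwheel '[{"hand":0,"linear":[0,0,0.5],"twist":0},{"hand":0,"linear":[0,0,1.0],"twist":0},{"hand":0,"linear":[0,0,1.4],"twist":0},{"hand":0,"linear":[0,0,1.7],"twist":0},{"hand":0,"linear":[0,0,1.85],"twist":0},{"hand":0,"linear":[0,0,1.85],"twist":0}]'
```

```text
clock: 7.8
ee_pos: [522.0, 6.9, 21.9]
tcp_rot: [-2.213, -2.23, 0.001]
wrist_force: [-1.2, 0.2, 0.6]
grip_width: 0.409
finger_force: 41.4
```

```bash
python3 -m handwheel '[{"hand":0,"linear":[0,0,0.1],"twist":0},{"hand":0,"linear":[0,0,0.1],"twist":0}]'; python3 -m handwheel '[{"hand":0.5,"linear":[0,0,0],"twist":0},{"hand":1,"linear":[0,0,0],"twist":0},{"hand":1,"linear":[0,0,0],"twist":0},{"hand":1,"linear":[0,0,0],"twist":0},{"hand":1,"linear":[0,0,0],"twist":0},{"hand":1,"linear":[0,0,-4],"twist":0},{"hand":1,"linear":[0,0,-8],"twist":0},{"hand":1,"linear":[-4,0,-12],"twist":0},{"hand":1,"linear":[-4,0,-12],"twist":0},{"hand":1,"linear":[-4,0,-12],"twist":0},{"hand":1,"linear":[-4,0,-12],"twist":0}]'
python3 - <<'E'
from h import *
im=shot("wrist","w6"); np.savez("w6",**im); p,R=tool();print(p)
# sleeve seated: expected edges
for z in (50,15):
    q=np.array([proj(im,[522+18*np.cos(a),5.7+18*np.sin(a),z]) for a in np.linspace(0,6.3,60)]);print(z,q.min(0),q.max(0))
hsv=cv2.cvtColor(im["pixels"],cv2.COLOR_RGB2HSV);mk=((hsv[...,1]>110)&(hsv[...,0]>10)&(hsv[...,0]<24)).astype(np.uint8)
n,l,s,c=cv2.connectedComponentsWithStats(mk);print([(s[i],c[i].round(1)) for i in range(1,n) if s[i,4]>300])
S=shot("scene");D=shot("side")
cr=cv2.resize(D["pixels"][200:275,235:345],(440,300));cv2.imwrite("pics/w6b.png",np.hstack([cv2.resize(im["pixels"],(480,360)),cv2.resize(D["pixels"][200:270,240:300],(308,360))])[:,:,::-1])
E
```

```text
clock: 8.0
ee_pos: [522.1, 6.9, 21.9]
tcp_rot: [2.213, 2.23, -0.0]
wrist_force: [-2.8, 0.2, 8.0]
grip_width: 0.41
finger_force: 42.1
clock: 9.1
ee_pos: [521.5, -32.6, 139.6]
tcp_rot: [-2.212, -2.228, 0.002]
wrist_force: [0.2, -0.1, -0.3]
grip_width: 1.003
finger_force: 0.0
[521.200016   -32.38482466 139.16860096]
50 [291.28218188 140.46486092] [353.96237461 202.95902144]
15 [294.96817922 135.61078689] [349.77471759 190.61005608]
[(array([ 541,  127,   99,   86, 1728], dtype=int32), array([599.4, 165.7])), (array([ 292,  137,   61,   65, 2617], dtype=int32), array([321.8, 169.8]))]
```

View pics/w6b.png

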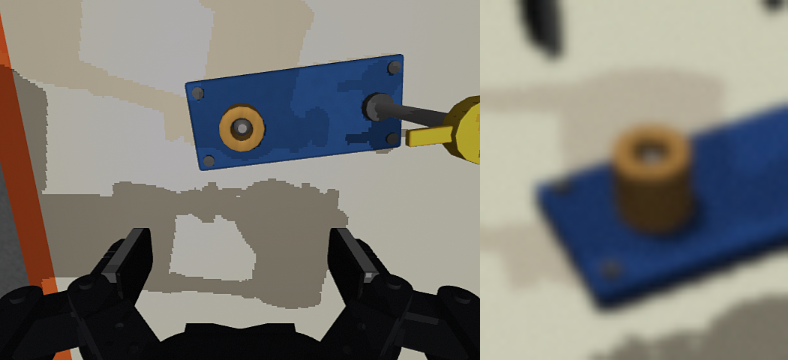

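Sleeve is seated on the pin: (322,170) in the wrist view, edges matching the prediction, and upright in the side view. Now views centred on the collar, from higher up.

```bash
python3 -m handwheel '[{"hand":1,"linear":[-2,0,-4],"twist":0},{"hand":1,"linear":[-4,3,-8],"twist":0},{"hand":1,"linear":[-4,7,-10],"twist":0},{"hand":1,"linear":[-4,9,-10],"twist":0},{"hand":1,"linear":[-4,9,-10],"twist":0},{"hand":1,"linear":[-4,9,-10],"twist":0}]'
python3 - <<'E'
from h import *
im=shot("wrist","w7"); np.savez("w7",**im); print(tool()[0])
E
python3 -m handwheel '[{"hand":1,"linear":[3,0,0],"twist":0},{"hand":1,"linear":[5,0,0],"twist":0},{"hand":1,"linear":[5,0,0],"twist":0},{"hand":1,"linear":[5,0,0],"twist":0}]'
python3 - <<'E'
from h import *
im=shot("wrist","w8"); np.savez("w8",**im); print(tool()[0])
L=[]
for m in (dict(np.load("w7.npz")),im):
    hsv=cv2.cvtColor(m["pixels"],cv2.COLOR_RGB2HSV);mk=((hsv[...,1]>130)&(hsv[...,0]>=24)&(hsv[...,0]<36)).astype(np.uint8)
    n,l,s,c=cv2.connectedComponentsWithStats(mk);print([(s[i],c[i].round(1)) for i in range(1,n) if s[i,4]>300])
    u,v=proj(m,[632,22,135]).astype(int);print(u,v)
    x0=max(u-100,0);y0=max(v-60,0);print("crop",x0,y0);L.append(cv2.resize(m["pixels"][y0:y0+150,x0:x0+200],(760,570),interpolation=0)[:300*2])
cv2.imwrite("pics/col.png",cv2.resize(np.vstack(L),(400,600),interpolation=cv2.INTER_AREA)[:,:,::-1])
E
```

```text
clock: 9.85
ee_pos: [611.7, -71.7, 238.8]
tcp_rot: [-2.209, -2.228, 0.004]
wrist_force: [0.3, 1.1, -1.1]
grip_width: 0.997
finger_force: 0.0
[611.1711626  -71.70639111 238.98300881]
clock: 10.3
ee_pos: [611.2, -22.3, 240.4]
tcp_rot: [-2.211, -2.231, 0.002]
wrist_force: [-0.4, -0.2, 0.2]
grip_width: 1.002
finger_force: 0.0
[611.52208597 -22.77193076 240.5469571 ]
[(array([  496,     0,   137,   384, 26756], dtype=int32), array([559.3, 172.7])), (array([ 306,   42,   79,   60, 1487], dtype=int32), array([346. ,  71.4]))]
359 71
crop 259 11
[(array([548,   0,  84,  17, 727], dtype=int32), array([600.6,   5. ])), (array([  495,    32,   126,   350, 23113], dtype=int32), array([553.3, 194. ])), (array([339, 135,  42,  29, 566], dtype=int32), array([357.7, 146.5]))]
355 158
crop 255 98
```

View pics/col.png

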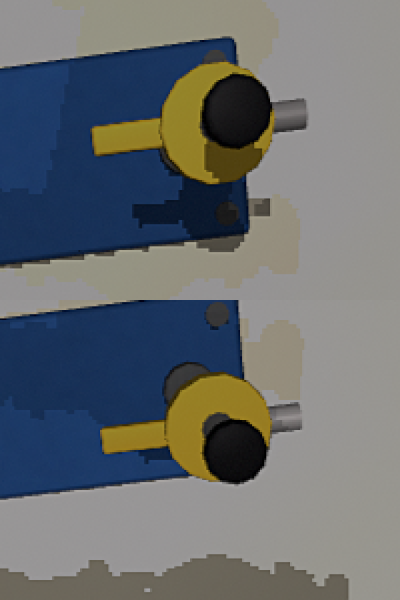

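Collar crops, 2x: pointer tip at about (306,82) in w7 and (306,169) in w8, with the staff's black cap in front of the collar disc. Triangulate the pointer tip over w4, w6, w7 and w8.

```bash
cat > col.py <<'E'
from h import *
from scipy.optimize import least_squares
obs=[];ims=[]
for k,c in (("w4",(578,95)),("w6",(560,182)),("w7",(320,80)),("w8",(318,168))):
    m=dict(np.load(k+".npz"));hsv=cv2.cvtColor(m["pixels"],cv2.COLOR_RGB2HSV)
    mk=((hsv[...,1]>130)&(hsv[...,0]>=20)&(hsv[...,0]<36)&(hsv[...,2]>90)).astype(np.uint8)
    n,l=cv2.connectedComponents(mk);i=l[c[1],c[0]]
    if i==0: print(k,"miss");continue
    ys,xs=np.nonzero(l==i); 
    a=xs.min(); cols=[np.nonzero(l[:,x]==i)[0] for x in range(a+3,a+14)]
    mid=np.polyfit(range(a+3,a+14),[(q.min()+q.max())/2 for q in cols],1)
    obs.append((m,(a+0.5,np.polyval(mid,a+.5))));ims.append(k);print(k,obs[-1][1],"thick",np.mean([len(q) for q in cols]),"bbox",xs.min(),xs.max(),ys.min(),ys.max())
for sub in ([0,1,2,3],[1,2,3],[2,3],[1,2],[0,2],[1,3]):
    if max(sub)<len(obs): X=tri([obs[i] for i in sub]);print(sub,X.round(1),[(proj(obs[i][0],X)-obs[i][1]).round(1) for i in sub])
# cylinder: bbox of collar disc predicted for several heights
for z in (128,132,136,140):
    for k in("w7","w8"):
        m=dict(np.load(k+".npz"))
        q=np.array([proj(m,[635.5+16*np.cos(a),22+16*np.sin(a),zz]) for a in np.linspace(0,6.3,80) for zz in(z-6,z+6)]);print(z,k,q.min(0).round(1),q.max(0).round(1))
E
python3 col.py
```

```text
w4 miss
w6 (np.float64(545.5), np.float64(185.14772727272725)) thick 21.545454545454547 bbox 545 603 168 195
w7 (np.float64(305.5), np.float64(81.14772727272722)) thick 14.454545454545455 bbox 305 386 42 102
w8 (np.float64(305.5), np.float64(168.32954545454538)) thick 12.818181818181818 bbox 305 390 135 188
[1, 2] [601.7  16.3 138.5] [array([-0.3,  0. ]), array([ 0.3, -0. ])]
[0, 2] [601.5  16.3 138.1] [array([-0. ,  0.2]), array([ 0. , -0.1])]
128 w7 [336.2  40.6] [393.2 101. ]
128 w8 [334.6 130. ] [387.8 184.3]
132 w7 [336.4  39.6] [394.4 101. ]
132 w8 [334.8 130.4] [388.9 185.5]
136 w7 [336.6  38.5] [395.6 101. ]
136 w8 [335.1 130.9] [390.  186.8]
140 w7 [336.9  37.3] [396.9 100.9]
140 w8 [335.3 131.4] [391.1 188.2]
```

```bash
python3 - <<'E'
from h import *
for k,v,u in (("w4",92,565),("w4",97,565),("w6",182,533),("w6",186,533)):
    m=dict(np.load(k+".npz"));print(k,v,[tuple(int(q) for q in m["pixels"][v,x]) for x in range(u,u+22)])
    for z in (140,138,136,134,132,130): print(z,proj(m,[601.5,16.3,z]).round(1),end=" ")
    print()
E
```

```text
w4 92 [(46, 44, 45), (45, 44, 45), (47, 45, 45), (46, 44, 45), (47, 46, 46), (45, 44, 45), (45, 45, 49), (55, 47, 26), (64, 50, 8), (66, 53, 11), (67, 55, 13), (71, 57, 13), (71, 57, 13), (70, 55, 11), (109, 89, 23), (152, 123, 32), (181, 145, 40), (193, 159, 43), (194, 174, 48), (194, 180, 51), (192, 178, 50), (192, 178, 49)]
140 [582.9  97.8] 138 [578.8  97.8] 136 [574.9  97.9] 134 [571.  98.] 132 [567.3  98. ] 130 [563.7  98.1] 
w4 97 [(44, 43, 43), (44, 43, 43), (44, 44, 43), (44, 44, 43), (43, 43, 43), (43, 43, 43), (40, 41, 45), (60, 49, 21), (65, 52, 8), (66, 53, 11), (68, 54, 12), (70, 56, 13), (73, 58, 14), (79, 64, 15), (120, 97, 24), (167, 135, 37), (188, 150, 41), (193, 162, 45), (192, 177, 48), (194, 180, 50), (193, 178, 49), (193, 177, 49)]
140 [582.9  97.8] 138 [578.8  97.8] 136 [574.9  97.9] 134 [571.  98.] 132 [567.3  98. ] 130 [563.7  98.1] 
w6 182 [(8, 28, 59), (25, 39, 60), (120, 112, 100), (125, 118, 103), (119, 113, 100), (119, 113, 101), (126, 120, 109), (97, 90, 71), (58, 48, 20), (55, 44, 4), (61, 50, 11), (63, 49, 10), (80, 65, 16), (127, 103, 25), (162, 130, 35), (174, 147, 40), (175, 161, 44), (174, 162, 44), (174, 160, 44), (173, 161, 43), (173, 160, 43), (173, 160, 42)]
140 [548.3 186.3] 138 [545.4 185.2] 136 [542.5 184.2] 134 [539.6 183.1] 132 [536.9 182.1] 130 [534.2 181.1] 
w6 186 [(4, 24, 56), (84, 92, 100), (174, 172, 162), (180, 178, 167), (175, 173, 164), (177, 175, 166), (186, 186, 178), (112, 107, 92), (55, 43, 10), (56, 44, 5), (62, 51, 9), (62, 49, 10), (86, 70, 15), (139, 113, 31), (168, 134, 37), (175, 147, 40), (174, 161, 43), (174, 162, 45), (173, 160, 44), (174, 160, 44), (174, 159, 44), (174, 160, 44)]
140 [548.3 186.3] 138 [545.4 185.2] 136 [542.5 184.2] 134 [539.6 183.1] 132 [536.9 182.1] 130 [534.2 181.1]
```

Collar centre is about z = 136.5, with the pointer's end face spanning about 134.5 to 138.3. Now to the loupe, turning to yaw 0.

```bash
python3 -m handwheel '[{"hand":1,"linear":[3,-2,0],"twist":8},{"hand":1,"linear":[7,-4,0],"twist":16},{"hand":1,"linear":[11,-6,0],"twist":24},{"hand":1,"linear":[15,-8,0],"twist":32},{"hand":1,"linear":[19,-10,0],"twist":40},{"hand":1,"linear":[23,-12,0],"twist":48},{"hand":1,"linear":[27,-14,0],"twist":56},{"hand":1,"linear":[31,-16,0],"twist":64},{"hand":1,"linear":[35,-16,0],"twist":72},{"hand":1,"linear":[36,-16,0],"twist":80},{"hand":1,"linear":[36,-16,0],"twist":88},{"hand":1,"linear":[36,-16,0],"twist":90}]'
python3 -m handwheel '[{"hand":1,"linear":[0,0,0],"twist":0},{"hand":1,"linear":[0,0,0],"twist":0}]'
python3 - <<'E'
from h import *
im=shot("wrist","w9"); np.savez("w9",**im); p,R=tool();print(p,np.degrees(np.arctan2(R[1,0],R[0,0])))
E
```

```text
clock: 11.55
ee_pos: [449.8, 335.9, 240.4]
tcp_rot: [3.141, 0.008, -0.0]
wrist_force: [0.4, 1.5, -0.2]
grip_width: 1.001
finger_force: 0.0
clock: 11.75
ee_pos: [450.0, 335.5, 240.7]
tcp_rot: [3.141, 0.012, -0.0]
wrist_force: [-0.1, -0.1, 0.1]
grip_width: 0.998
finger_force: 0.0
[449.95733223 335.60019791 240.71327762] 0.4302610023547472
```

View pics/w9.png

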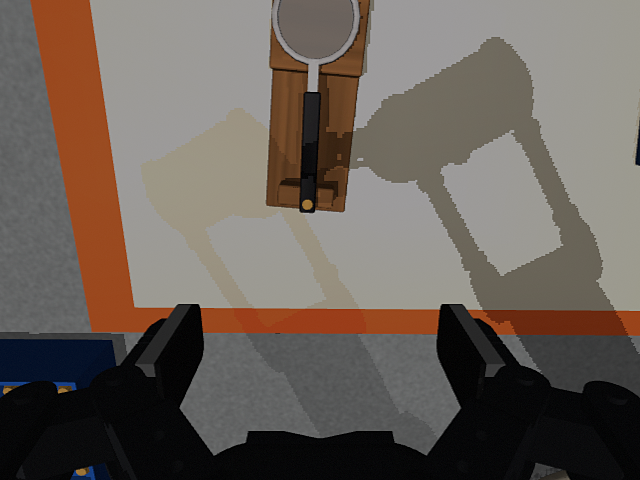

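Handle runs from (307,212) to (313,92), neck to (314,65), lens centred at (316,18). Second view from 60 mm further forward for triangulation.

```bash
python3 -m handwheel '[{"hand":1,"linear":[3,0,2],"twist":0},{"hand":1,"linear":[6,0,4],"twist":0},{"hand":1,"linear":[6,0,4],"twist":0},{"hand":1,"linear":[6,0,4],"twist":0}]'
python3 - <<'E'
from h import *
im=shot("wrist","w10"); np.savez("w10",**im); p,R=tool();print(p)
O={}
for k in("w9","w10"):
    m=dict(np.load(k+".npz"));a,b=proj(m,onz(dict(np.load("w9.npz")),(308,205),44)),proj(m,onz(dict(np.load("w9.npz")),(313,95),44))
    g=m["pixels"].max(2); u0=int(min(a[0],b[0]))-14;sub=(g[:,u0:u0+36]<60)
    v0,v1=int(b[1])-14,int(a[1])+14
    rows=[]
    for v in range(max(v0,0),v1):
        q=np.nonzero(m["pixels"][v,u0:u0+36].max(1)<52)[0]
        if len(q)>=8: rows.append((v,u0+(q.min()+q.max())/2,q.max()-q.min()+1))
    rows=np.array(rows);wm=np.median(rows[:,2]);ok=rows[abs(rows[:,2]-wm)<=3];f=np.polyfit(ok[:,0],ok[:,1],1)
    vt,vb=ok[:,0].min(),ok[:,0].max();print(k,"rows",vt,vb,"w",wm,"line",f)
    O.setdefault("front",[]).append((m,(np.polyval(f,vt),vt)));O.setdefault("rear",[]).append((m,(np.polyval(f,vb),vb)))
    # lens frame: bright low-sat ring
    c=proj(m,[572,340,38]);print("lensguess",c)
for n in O: print(n,tri(O[n]),[onz(m,o,44).round(1) for m,o in O[n]])
cv2.imwrite("pics/w10g.png",im["pixels"][:,:,::-1])
E
```

```text
clock: 12.2
ee_pos: [509.8, 336.1, 199.8]
tcp_rot: [3.141, 0.011, -0.003]
wrist_force: [-0.3, 0.1, 0.1]
grip_width: 1.003
finger_force: 0.0
[509.48884881 336.34819168 200.70031602]
w9 rows 93.0 211.0 w 17.0 line [-3.90666584e-02  3.15502996e+02]
lensguess [314.4331567  40.8801898]
w10 rows 173.0 255.0 w 25.0 line [-4.51947061e-02  3.22240229e+02]
lensguess [313.86300249 122.42223973]
front [533.79603099 340.78044409  30.40159448] [array([533.5, 341.8,  44. ]), array([536.2, 339.4,  44. ])]
rear [ 363.25736179  350.62057686 -234.37484267] [array([436.8, 345.5,  44. ]), array([471.3, 342.1,  44. ])]
```

View pics/w10.png

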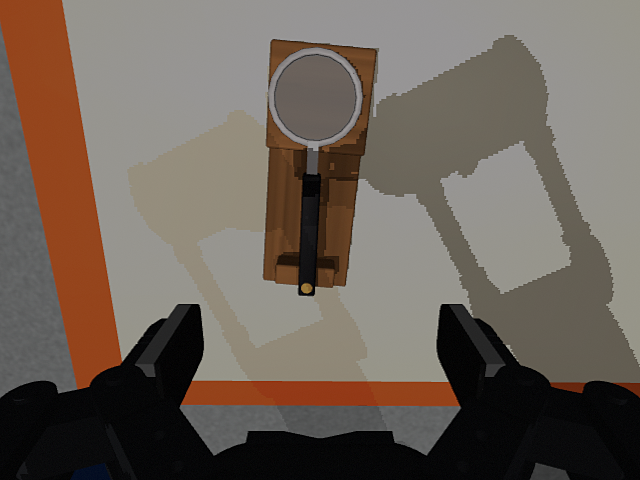

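w10: lens centred at (316,97), handle front at (312,174), rear end at (307,296), brass dot at (307,288). Triangulate with the brass dot and the ring's lower edge.

```bash
python3 - <<'E'
from h import *
a=dict(np.load("w9.npz"));b=dict(np.load("w10.npz"))
def dot(m,c):
    h=cv2.cvtColor(m["pixels"],cv2.COLOR_RGB2HSV)[c[1]-9:c[1]+9,c[0]-7:c[0]+7];y,x=np.nonzero((h[...,2]>110)&(h[...,1]>90)&(h[...,0]>14));return np.array([x.mean()+c[0]-7,y.mean()+c[1]-9])
da,db=dot(a,(307,204)),dot(b,(307,288));print(da,db)
d=tri([(a,da),(b,db)]);f=tri([(a,(313,92.5)),(b,(312,173.5))]);r=tri([(a,(307,212)),(b,(307,296))]);g=tri([(a,(315,65)),(b,(314,146))])
print("dot",d,"front",f,"rear",r,"ringlow",g)
# ring outer ellipse in b, brightness + low sat
h=cv2.cvtColor(b["pixels"],cv2.COLOR_RGB2HSV);pts=[]
for t in np.radians(np.arange(0,360,5)):
    for rr in np.arange(60,38,-0.5):
        u,v=316+rr*np.cos(t),97+rr*np.sin(t);p=h[int(round(v)),int(round(u))]
        if p[1]<50 and p[2]>100: pts.append((u,v)); break
e=cv2.fitEllipse(np.array(pts,np.float32));print(e)
for z in (35,40): 
    L=onz(b,e[0],z);print("lens",z,L)
    for src,q in(("dot",onz(b,db,44)),("front",onz(b,(312,173.5),44))): print(src,q,"dist",np.linalg.norm((L-q)[:2]),"yaw",np.degrees(np.arctan2(*(L-q)[1::-1])))
E
```

```text
[306.62820513 204.24358974] [305.98765432 287.83950617]
dot [442.74573891 345.94138517  43.77621335] front [534.05871059 341.19056085  33.98072976] rear [436.30657306 345.32969223  45.48555149] ringlow [554.83323775 339.69158689  34.86725591]
((314.9539794921875, 93.95568084716797), (104.22798919677734, 116.2898941040039), 89.7028579711914)
lens 35 [591.63641204 339.3227093   35.        ]
dot [442.85388112 345.84806505  44.        ] dist 148.92555783370454 yaw -2.511288757942166
front [535.77143852 341.17458928  44.        ] dist 55.89565927861846 yaw -1.89861482531882
lens 40 [591.55522222 339.27021409  40.        ]
dot [442.85388112 345.84806505  44.        ] dist 148.84675666265278 yaw -2.5328457717623185
front [535.77143852 341.17458928  44.        ] dist 55.81628049986746 yaw -1.9552331380648487
```

```bash
python3 -m handwheel '[{"hand":1,"linear":[-0.97,-0.65,4],"twist":3},{"hand":1,"linear":[-0.97,-0.65,8],"twist":3},{"hand":1,"linear":[-0.97,-0.65,12],"twist":3},{"hand":1,"linear":[-0.97,-0.65,15],"twist":3},{"hand":1,"linear":[-0.97,-0.65,17.2],"twist":3},{"hand":1,"linear":[-0.97,-0.65,18.2],"twist":3},{"hand":1,"linear":[-0.97,-0.65,18.2],"twist":3},{"hand":1,"linear":[-0.97,-0.65,18.2],"twist":3}]' 60
python3 -m handwheel '[{"hand":0.6,"linear":[0,0,0],"twist":0},{"hand":0.4,"linear":[0,0,0],"twist":0},{"hand":0.25,"linear":[0,0,0],"twist":0},{"hand":0,"linear":[0,0,0],"twist":0},{"hand":0,"linear":[0,0,0],"twist":0},{"hand":0,"linear":[0,0,0],"twist":0},{"hand":0,"linear":[0,0,0],"twist":0},{"hand":0,"linear":[0,0,0],"twist":0},{"hand":0,"linear":[0,0,0],"twist":0}]' 60
```

```text
clock: 13.05
ee_pos: [500.7, 343.8, 20.2]
tcp_rot: [-3.14, 0.07, -0.003]
wrist_force: [0.1, 0.2, 1.1]
grip_width: 1.002
finger_force: 0.0
clock: 13.95
ee_pos: [500.2, 343.3, 19.1]
tcp_rot: [-3.141, 0.07, -0.001]
wrist_force: [-0.7, 0.0, 5.0]
grip_width: 0.147
finger_force: 59.1
```

```bash
python3 -m handwheel '[{"hand":0,"linear":[0,0,-1],"twist":0},{"hand":0,"linear":[0,0,-3],"twist":0},{"hand":0,"linear":[0,0,-5],"twist":0},{"hand":0,"linear":[0,0,-8],"twist":0},{"hand":0,"linear":[0,0,-11],"twist":0},{"hand":0,"linear":[0,0,-14],"twist":0},{"hand":0,"linear":[0,0,-16],"twist":0},{"hand":0,"linear":[0,0,-16],"twist":0},{"hand":0,"linear":[0,0,-16],"twist":0}]'
cat > loupe.py <<'E'
from h import *
im=shot("wrist"); p,R=tool();np.savez("wl",**im)
yaw=np.arctan2(R[1,0],R[0,0]);print("tcp",p,"yaw",np.degrees(yaw),"tilt",np.degrees(np.arccos(-R[2,2])))
cg=lambda z,x,y:np.array([p[0]+x*np.cos(yaw)+y*np.sin(yaw),p[1]+x*np.sin(yaw)-y*np.cos(yaw),z])
# in-tool expectation: lens centre at tool (90,0), underside = p.z+11
c=proj(im,cg(p[2]+12+10,90,0));print("expected lens centre px (top face)",c)
ring=lambda r,z:np.array([proj(im,cg(z,90+r*np.cos(a),r*np.sin(a))) for a in np.linspace(0,6.3,80)])
q=ring(34,p[2]+22);print("expected bbox",q.min(0),q.max(0))
g=im["pixels"].astype(int);S=g.max(2)-g.min(2)
mk=((S<18)&(g.min(2)>125)).astype(np.uint8)
for i,(n,l,s,ct) in enumerate([cv2.connectedComponentsWithStats(mk)]):
    for j in range(1,n):
        if s[j,4]>150: print(s[j],ct[j].round(1))
E
python3 loupe.py
```

```text
clock: 14.85
ee_pos: [499.5, 342.9, 178.3]
tcp_rot: [3.14, -0.07, -0.001]
wrist_force: [-0.5, -0.2, -2.8]
grip_width: 0.149
finger_force: 58.5
tcp [498.95973532 342.61643669 177.30209228] yaw -2.55989066486936 tilt 0.16830152093582854
expected lens centre px (top face) [318.74408207  53.17561026]
expected bbox [194.65707104 -94.60408195] [442.72535725 175.91869662]
[   44     0   596   385 65996] [304.1 125. ]
[  222     0   195   143 11215] [315.1  50.1]
[  444   136   147   158 13055] [518.7 215.6]
[  347   198   203   183 16034] [431.5 294.9]
[ 199  241   99  100 4811] [243.  280.7]
```

```bash
python3 - <<'E'
from h import *
im=dict(np.load("wl.npz"));g=im["pixels"]
print("row50 L",[(x,*map(int,g[50,x])) for x in range(180,240,3)]);print("row50 R",[(x,*map(int,g[50,x])) for x in range(400,460,3)])
print("col 290",[(y,*map(int,g[y,290])) for y in range(125,200,3)])
print("col 318",[(y,*map(int,g[y,318])) for y in range(130,350,6)])
for n in ("scene","side"):
    m=shot(n,n+"L");print(n,[ (d["confidence"],(m["R"].T@(np.array(d["position"])-m["t"])).round(1)) for d in arm.boxes_of("loupe_lens",n)])
E
```

```text
row50 L [(180, 170, 168, 164), (183, 169, 167, 163), (186, 170, 168, 164), (189, 171, 169, 165), (192, 169, 168, 165), (195, 170, 168, 165), (198, 143, 142, 139), (201, 143, 140, 138), (204, 149, 144, 144), (207, 160, 155, 155), (210, 161, 157, 156), (213, 162, 156, 156), (216, 42, 42, 42), (219, 112, 110, 111), (222, 119, 117, 117), (225, 171, 168, 168), (228, 170, 168, 167), (231, 169, 167, 167), (234, 169, 168, 167), (237, 170, 168, 168)]
row50 R [(400, 151, 147, 141), (403, 152, 147, 142), (406, 151, 147, 142), (409, 151, 147, 141), (412, 150, 147, 141), (415, 154, 151, 145), (418, 111, 109, 110), (421, 119, 116, 117), (424, 82, 79, 79), (427, 165, 160, 160), (430, 171, 166, 165), (433, 157, 151, 151), (436, 143, 138, 138), (439, 121, 118, 118), (442, 171, 169, 169), (445, 169, 167, 168), (448, 170, 167, 168), (451, 170, 168, 168), (454, 169, 167, 168), (457, 171, 169, 169)]
col 290 [(125, 143, 126, 113), (128, 145, 127, 113), (131, 144, 126, 112), (134, 152, 131, 115), (137, 155, 133, 116), (140, 148, 128, 113), (143, 145, 126, 113), (146, 144, 127, 111), (149, 145, 126, 112), (
[... 407 characters left out ...]
, 116, 106), (154, 130, 116, 107), (160, 75, 73, 73), (166, 175, 172, 172), (172, 165, 161, 161), (178, 169, 165, 165), (184, 169, 164, 163), (190, 76, 74, 74), (196, 88, 84, 84), (202, 112, 108, 107), (208, 111, 106, 107), (214, 110, 107, 106), (220, 111, 108, 108), (226, 66, 64, 64), (232, 67, 65, 64), (238, 67, 65, 64), (244, 7, 6, 7), (250, 6, 7, 8), (256, 5, 3, 7), (262, 5, 4, 5), (268, 3, 4, 6), (274, 5, 6, 5), (280, 7, 7, 8), (286, 5, 6, 6), (292, 6, 6, 8), (298, 8, 6, 7), (304, 8, 8, 9), (310, 8, 7, 8), (316, 7, 5, 7), (322, 9, 7, 9), (328, 9, 7, 9), (334, 8, 8, 7), (340, 7, 7, 9), (346, 6, 3, 7)]
scene [(0.6, array([578.9, 334.4, 198.1]))]
side [(0.85, array([557.3, 331.4, 197.2]))]
```

```bash
python3 -m handwheel '[{"hand":0,"linear":[-1.5,2,0],"twist":0},{"hand":0,"linear":[-3,5,0],"twist":0},{"hand":0,"linear":[-4.5,9,0],"twist":0},{"hand":0,"linear":[-5.2,13,0],"twist":0},{"hand":0,"linear":[-5.2,17,0],"twist":0},{"hand":0,"linear":[-5.2,21,0],"twist":0},{"hand":0,"linear":[-5.2,25,0],"twist":0},{"hand":0,"linear":[-5.2,28.5,0],"twist":0},{"hand":0,"linear":[-5.2,31.5,0],"twist":0},{"hand":0,"linear":[-5.2,33.1,0],"twist":0},{"hand":0,"linear":[-5.2,33.5,0],"twist":0},{"hand":0,"linear":[-5.2,33.5,0],"twist":0}]'
python3 -m handwheel '[{"hand":0,"linear":[0,0,1],"twist":0},{"hand":0,"linear":[0,0,2.5],"twist":0},{"hand":0,"linear":[0,0,4],"twist":0},{"hand":0,"linear":[0,0,5],"twist":0},{"hand":0,"linear":[0,0,5.5],"twist":0},{"hand":0,"linear":[0,0,5.7],"twist":0},{"hand":0,"linear":[0,0,5.7],"twist":0},{"hand":0,"linear":[0,0,5.7],"twist":0}]'
cat > fin.py <<'E'
from h import *
T=[tool() for _ in range(1)];p,R=T[0];yaw=np.arctan2(R[1,0],R[0,0])
print("tcp",p,"lens est",p+[90*np.cos(yaw),90*np.sin(yaw),16],arm.get_obs()["finger_force"])
im=shot("wrist");np.savez("wf",**im);g=im["pixels"].astype(int)
for z in (50,):
    q=np.array([proj(im,[522+18*np.cos(a),5.8+18*np.sin(a),z]) for a in np.linspace(0,6.3,60)]);print("sleeve expected",q.min(0),q.max(0))
hsv=cv2.cvtColor(im["pixels"],cv2.COLOR_RGB2HSV);mk=((hsv[...,1]>90)&(hsv[...,0]>8)&(hsv[...,0]<24)).astype(np.uint8)
n,l,s,c=cv2.connectedComponentsWithStats(mk);print([(s[i],c[i].round(1)) for i in range(1,n) if s[i,4]>300])
for n in ("scene","side"):
    m=shot(n,n+"F")
    for k in ("loupe_lens","collar_mark"): print(n,k,[ (round(d["confidence"],2),(m["R"].T@(np.array(d["position"])-m["t"])).round(1)) for d in arm.boxes_of(k,n)])
E
python3 fin.py
```

```text
clock: 16.3
ee_pos: [432.9, 10.7, 178.4]
tcp_rot: [-3.14, 0.072, 0.001]
wrist_force: [-0.6, -0.3, -0.4]
grip_width: 0.152
finger_force: 58.7
clock: 17.1
ee_pos: [433.6, 10.8, 122.2]
tcp_rot: [3.141, -0.07, 0.002]
wrist_force: [0.5, 1.4, -1.3]
grip_width: 0.15
finger_force: 58.7
tcp [433.63336344  10.82760195 122.2355388 ] lens est [523.54435972   6.82600876 138.2355388 ] 58.654417991638184
sleeve expected [284.47964662  37.42832051] [357.07820934 114.91899318]
[(array([ 518,  353,  122,   37, 3768], dtype=int32), array([581.7, 371.4])), (array([   0,  374,  102,   36, 3209], dtype=int32), array([ 49.4, 391.1]))]
scene loupe_lens [(0.86, array([517.6,   4.9, 146.2]))]
scene collar_mark [(0.73, array([640.7,  22. , 146.8]))]
side loupe_lens [(0.6, array([500.5,   1.2, 145.1])), (0.41, array([751.6, 121.4,  17.6]))]
side collar_mark [(0.7, array([628.7,  15.5, 143.2]))]
```

```bash
python3 -m handwheel '[{"hand":0,"linear":[-0.1,0,0.1],"twist":0},{"hand":0,"linear":[-0.1,0,0.1],"twist":0}]'; python3 - <<'E'
from h import *
b=dict(np.load("w10.npz"))
for r in (34,31):
    q=np.array([proj(b,[590+r*np.cos(a),339.2+r*np.sin(a),40]) for a in np.linspace(0,6.3,80)]);print("w10 expect",r,q.min(0),q.max(0))
print([(x,int(b["pixels"][97,x].mean())) for x in list(range(264,276))+list(range(356,368))], [(y,int(b["pixels"][y,330].mean())) for y in list(range(42,54))+list(range(138,150))])
m=shot("wrist");g=m["pixels"];print("row50",[(x,int(g[50,x].mean())) for x in list(range(190,204))+list(range(434,448))])
print("col290",[(y,int(g[y,290].mean())) for y in range(164,182)])
P_=[]
for i in range(6): arm.get_image("wrist");P_.append(arm.get_obs()["ee_pos"])
P_=np.array(P_);print(P_.mean(0),P_.std(0))
# brass seen through the lens
h=cv2.cvtColor(g,cv2.COLOR_RGB2HSV)[0:160,230:410];y,x=np.nonzero((h[...,1]>110)&(h[...,0]>8)&(h[...,0]<24));print("brass",len(x),x.size and (x.min()+230,x.max()+230,y.min(),y.max()))
hh=cv2.cvtColor(g,cv2.COLOR_RGB2HSV);print([tuple(map(int,hh[80,x])) for x in range(270,372,8)])
E
```

```text
clock: 17.65
ee_pos: [431.7, 10.9, 120.7]
tcp_rot: [3.141, -0.07, -0.001]
wrist_force: [-0.9, 0.8, -1.9]
grip_width: 0.147
finger_force: 58.7
w10 expect 34 [266.96446248  43.76714408] [363.0908224  145.09288503]
w10 expect 31 [271.2160012   48.55779251] [358.84274024 140.92251389]
[(264, 151), (265, 142), (266, 143), (267, 112), (268, 91), (269, 127), (270, 138), (271, 140), (272, 145), (273, 139), (274, 69), (275, 88), (356, 87), (357, 135), (358, 153), (359, 146), (360, 137), (361, 133), (362, 94), (363, 46), (364, 31), (365, 59), (366, 64), (367, 63)] [(42, 153), (43, 145), (44, 110), (45, 41), (46, 58), (47, 69), (48, 64), (49, 39), (50, 120), (51, 132), (52, 134), (53, 141), (138, 133), (139, 148), (140, 145), (141, 138), (142, 130), (143, 123), (144, 44), (145, 72), (146, 73), (147, 35), (148, 38), (149, 40)]
row50 [(190, 174), (191, 174), (192, 174), (193, 174), (194, 174), (195, 174), (196, 175), (197, 176), (198, 181), (199, 150), (200, 143), (201, 147), (202, 146), (203, 147), (434, 153), (435, 148), (436, 145), (437, 143), (438, 142), (439, 140), (440, 134), (441, 170), (442, 177), (443, 175), (444, 174), (445, 174), (446, 174), (447, 173)]
col290 [(164, 168), (165, 163), (166, 160), (167, 158), (168, 155), (169, 148), (170, 145), (171, 141), (172, 71), (173, 82), (174, 84), (175, 84), (176, 84), (177, 83), (178, 84), (179, 83), (180, 84), (181, 84)]
[432.09609337  10.84874152 120.76539895] [0.04314302 0.00342733 0.01918639]
brass 0 0
[(109, 57, 144), (109, 57, 144), (15, 21, 124), (17, 50, 137), (18, 45, 135), (150, 2, 116), (15, 4, 125), (150, 2, 116), (109, 36, 121), (17, 49, 136), (18, 48, 134), (110, 45, 130), (109, 42, 129)]
```

```bash
python3 -c "
from plant import arm
print(arm.hand_in(), arm.get_obs()['clock'])"
```

```text
the job is handed in; nothing more can be done
the job is handed in; nothing more can be done
```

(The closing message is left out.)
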